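# Wedge the whetstone tight in its holder

### The job

Clamp the whetstone in its wooden holder: start the loose red-headed wooden wedge by hand, thin end first, in the slot between the stone and the slanted fence and let go of it there while it is still loose. Then pick up the hammer and knock the wedge in with light taps of its round face on the butt, at least two, drawing the hammer clear between taps, until the wedge goes no further and the stone is held tight, without pounding on it. Lay the hammer down flat on the bench, clear of the holder, and leave the tin, the thread spool and the brush where they are.

Things in the scene. Friction and masses are not known exactly. Their poses are not given: they have to be found in the camera images.
- holder: Fixed wooden whetstone holder; plywood base, x -60..60, y -105..95, top z = 12 mm in its frame; origin at bench level, z up. The wedge is driven toward its +y. End stop (14 mm high, x 0..29, face at y = 68) keeps the stone from sliding to +y. Home, the wedge's tip is 47 to 85 mm past the mouth, depending on the far fence: found only by feel.
- slot_mouth (a point): Middle of the slot mouth on the base top, (-12.5, -40, 12) mm in the holder's frame, axes as the holder's. The slot is about 25 mm wide here, between slanted fence (-x side) and stone (+x side). Slanted fence: dark wood, 18 mm high, 28 mm thick, y -40..20; its slot face runs from x = -25 at y = -40 to x = -16 at y = 20 mm (the wedge's taper).
- far_fence (a point): Point on the base at (28.8, 0, 12) mm in the holder's frame. About here is the far fence: dark wood, 16 mm high, 18 mm thick, y -50..50, two brass screws, immovable; its stone-side face is at x = 26.5 to 31 mm, set differently each time, not measured. At first there is a gap behind the stone: light early resistance is just the stone sliding across to this fence.
- whetstone: Loose grey whetstone 120 x 26 x 20 mm, about 0.16 kg, flat on the holder's base, near face near the holder's x = 0; origin at the centre of its underside; its x runs along its length, in the holder's +y.
- wedge: Loose waxed wedge of pale wood, head painted red (friction about 0.3), 120 x 30 x 26 mm, 70 g, flat on the bench; origin under its middle; butt y = -60, tip y = +60 mm. Red head y -60..-20: parallel, x -15..15; grasp there. The straight side (for the stone) stays at x = +15, the tapered side goes from x = -15 at y = -20 to x = -3 at the tip. Self-locking. Tight = over 10 N on the stone.
- wedge_butt (a point): Centre of the wedge's butt face (30 x 26 mm), 13 mm above its underside: the hammer strikes here. Taps that reach about 15 to 25 N here and no longer move it make the stone tight; over 60 N is pounding.
- wedge_tip (a point): Centre of the wedge's thin end (18 mm wide), at (6, 60, 13) mm in the wedge's frame.
- hammer: Shoemaker's hammer, about 0.42 kg, flat on the bench; origin at bench level at mid-length. x along the handle to the head, y to the round face, z up. Handle x -132..100, 20 to 29 mm wide, z 4..24; head x 100..132, from y = -54 (thin peen) to y = 54 (round face 32 mm across, z 0..33). Gripped from above as it lies, it strikes along its +y. Centre of mass about x = 20 mm.
- hammer_grip (a point): Point on the handle near the head, to be grasped across y (19 mm wide here), at (68, 0, 14) mm in the hammer's frame.
- hammer_face (a point): Centre of the round striking face, at (116, 54, 16.5) mm in the hammer's frame.
- nail_tin: Bystander: closed blue tack tin 70 x 102 x 30 mm, origin at the centre of its underside.
- thread_spool: Bystander: spool of waxed thread, 53 mm across, 62 mm high, origin at the centre of its underside.
- shoe_brush: Bystander: wooden shoe brush 90 x 52 x 44 mm, origin at the centre of its underside.
Mind the look-alikes: they are no part of the job. What is shaped like the wedge but green or purple is not meant.

How it is judged:
On the way, in this order (a step that is already met when the one before it is completed fails the run):
1. the wedge stands started in the slot, its tip more than 10 mm past the mouth, flat on the base, let go and still loose (y of wedge_tip in the frame of holder above -0.03 m and z of wedge in the frame of holder between 0.008 and 0.016 m and angle between the y axis of wedge and the y axis of holder, either way round below 0.15 rad and contact force between the fingers and wedge below 0.05 N and contact force between wedge and whetstone below 4 N), for 0.2 s.
2. the hammer taps the wedge (contact force between hammer and wedge above 1.5 N).
3. the hammer is drawn clear of the wedge (face more than 8 mm off the butt) (distance between hammer_face and wedge_butt above 0.008 m and contact force between hammer and wedge below 0.05 N), for 0.05 s.
4. a further tap, with the stone now held tight by the wedge (over 10 N) (contact force between hammer and wedge above 1.5 N and contact force between wedge and whetstone above 10 N).
At the end, for the whole second after the job is handed in: Wedge flat in the slot, tip 43 to 90 mm past the mouth, pressing the stone with over 10 N; stone flat in the holder at the far fence, square within 0.06 rad; hammer flat on the bench (face centre below 22 mm, tilt under 0.1 rad), touching neither holder nor wedge; all three at rest (contact force between wedge and whetstone above 10 N and y of wedge_tip in the frame of holder between 0.003 and 0.05 m and z of each of wedge, whetstone in the frame of holder below 0.016 m and x of whetstone in the frame of holder between 0.01 and 0.021 m and angle between the x axis of whetstone and the y axis of holder, either way round below 0.06 rad and linear speed of each of wedge, whetstone, hammer below 0.01 m/s and angular speed of each of wedge, whetstone, hammer below 0.1 rad/s and height (world z) of hammer_face below 0.022 m and angle between hammer's own z axis and vertical below 0.1 rad and contact force between hammer and holder below 0.05 N and contact force between hammer and wedge below 0.05 N).
It fails at once if the wedge is pounded: the hammer presses on it with more than 60 N (contact force between hammer and wedge above 60 N).
It fails at once if the wedge is driven tight with the fingers instead of the hammer (fingers on it while it presses the stone with more than 6 N) (contact force between the fingers and wedge above 1 N and contact force between wedge and whetstone above 6 N).
It fails at once if the blue tin is knocked about (moved more than 20 mm) (distance of nail_tin from where it was at the start of the episode above 0.02 m).
It fails at once if the thread spool is knocked about (moved more than 20 mm) (distance of thread_spool from where it was at the start of the episode above 0.02 m).
It fails at once if the shoe brush is knocked about (moved more than 20 mm) (distance of shoe_brush from where it was at the start of the episode above 0.02 m).
It also fails if it takes over 72 s, if anything falls off the work surface, if the arm or the gripper's body presses on something with over 40 N, if the wrist force passes 120 N, or if a joint passes its speed limit or range.

### The arm

A 6-joint arm with a two-finger parallel gripper is mounted at the origin on the work surface; the furniture and walls round the work are solid. World frame = base frame: x ahead of the robot, y to its left, z up, the work surface at z = 0. Lengths are in m, angles in rad, forces in N, time in s.
With the tool pointing down it reaches from about 0.35 to 0.775 m from the base axis. Payload 5.5 kg.
Tool frame: the origin (TCP) lies midway between the tips of the shut fingers; the grasp point (between the pads) lies 19 mm behind it; z points along the fingers, y is the line along which they close (so a half turn about z gives the same grasp; the last joint's range is limited). The gripper opens to 85 mm and grips with 20 to 120 N. Pads are 22 mm wide; open, the fingers measure 114 mm over their backs; the gripper's body (76 mm by 85 mm) begins 54 mm behind the grasp point. The pads swing forward as they close: fully open they stand 13 mm farther back than shut.
Start: joints at [-1.366, 0.313, 0.046, 1.304, 0, 1.431], TCP at [0.194, -0.541, 0.231] pointing down, gripper open.
Joint ranges: [-2.76, 2.76], [-0.86, 1.69], [-1.03, 1.26], [-2.2, 2.34], [-1.47, 1.5], [-3.14, 3.14]. Speed limits (rad/s): [2.57, 2.57, 3.14, 3.14, 3.14, 3.14].

### API

Orientations are given as a unit quaternion [w, x, y, z].
In Python, from workcell import env gives the robot as it stands.
- The arm moves only by the tool move_arm, never from a script. Its argument "targets" is a list of rows, each a list of 3 entries, a list of its own where there are three numbers: the shift along the tool's x, y, z in mm, then the turn, a rotation vector about the tool's x, y, z in units of 10 degrees (1.0 is 10 degrees), then the closure, from -1 (fully open) to 1 (shut). In form: [[[dx, dy, dz], [ax, ay, az], gripper], ...]. A call has 1 to 5 rows; each row is the pose to reach, as a shift and turn from the pose commanded when the call began, along the tool's axes at that moment; what a row does not reach only later rows make up. A row lasts 1/8 s, in which the tool goes at most 62.5 mm and 10.7 degrees, less where a joint would pass 70% of its speed; a pose out of reach is approached as far as the arm can. A call with a gripper value outside its range is refused whole. The fingers move at their own pace and stop on an object; "squeeze" is the grip in N (left out, the last holds). Time passes only in rows, so rows that repeat a pose let the fingers close. It gives the time, the measured TCP pose, the force, the opening and the grip force at its end, in the units of the state.
- env.get_state(): the state, without advancing time (a new reading comes with each control period).
- env.read_camera(name): name is "scene" or "top" or "wrist"; returns a dict with "pixels" (400x640x3 uint8, red, green, blue), "fovy" (degrees; the focal length in pixels is half the picture's height over the tangent of half this angle, whatever the lens; pixels are square), "cx", "cy" (the principal point, pixels), "extrinsics" (4x4, takes a point from world to camera coordinates); the wrist camera has in their place "mount" (4x4, takes a point from camera to tool coordinates, whose origin is the TCP and whose axes are the flange's). Camera axes: x right, y up, looking along -z (the intrinsics and any distortion apply to the point x, -y, -z); pixel columns grow to the right and rows downward; lengths in m; the calibration is good to about 2 mm. A picture is of the moment at which its call begins: read the wrist's pose just before it. There is no depth.
- env.hand_in(): hands the job in; it is judged then, once.
Trained networks look in a picture, given as the dict that the camera call returned (one of the last four; its "shot" number tells which), for a name from the list of things; names that differ only in an ending like _2 or _b are one class to them, and where a whole thing is asked for, a point or a joint stands for the part that bears it (a point fixed in the world has none). Each returns a list of dicts, best first, with "confidence" (0 to 1); they miss things now and then, are a little off and sometimes report something else, mostly with a low value. They report only what shows in the picture. A call takes as long as a camera call. They do not tell look-alikes from the thing itself.
- env.spot_in(thing, picture): "centre" ([x, y, z] in m, in world coordinates, good to about 4 mm: the middle of the surface that is visible of it).
- env.regions_of(thing, picture): "mask" (400x640 bool, what is visible of it).
- env.landmark_of(thing, picture): "centre" ([x, y, z] in m, in world coordinates, good to about 4 mm: a listed point, or the origin of a listed thing).
The state is a dict: "clock": time; "joint_pos": joint angles; "qvel": joint speeds; "tau": joint torques, N m; "tcp_pos": TCP position; "orientation": TCP orientation; "wrist_force": force on the tool from outside, world axes, zero at the start; "ft_torque": the same for the moment, N m; "finger_gap": finger opening in m; "grip_force": force on a finger pad.
Only numpy, scipy, OpenCV 4.12 (cv2) and the standard library are available. Lean on these libraries where they do the work, as an engineer would, in place of code of your own. Each camera call takes 0.05 s, during which the arm holds its last target. There are 200 camera calls.

## Working session

There is one attempt and no reset: what is moved stays moved. The work goes in short steps, Python scripts to look and compute and a tool call to move; the robot and the scene stay as the last step left them, time stands still between calls to the robot, and variables do not carry over. Pictures are saved under pics/ and viewed, at most 12 in all, crops included, and the job is handed in when it is done.

Besides the shell and the picture viewer there is one more tool, called after "Emit:" as name([rows], argument=value, ...), one row to a line, values as JSON. move_arm: Moves the arm, as the interface text tells. Its arguments: {"type":"object","properties":{"targets":{"type":"array","items":{"type":"array"}},"squeeze":{"type":"number"}},"required":["targets"]}

```bash
mkdir -p pics; cat > h.py <<'E'
import numpy as np, cv2
from scipy.spatial.transform import Rotation as R
from workcell import env
def save(p,n): cv2.imwrite('pics/'+n, p['pixels'][:,:,::-1])
def proj(p,X):
    E=np.array(p['extrinsics']); c=E[:3,:3]@np.array(X)+E[:3,3]
    f=200/np.tan(np.radians(p['fovy'])/2)
    return np.array([p['cx']+f*c[0]/-c[2], p['cy']-f*c[1]/-c[2]])
def back(p,uv,z):
    E=np.array(p['extrinsics']); f=200/np.tan(np.radians(p['fovy'])/2)
    d=E[:3,:3].T@np.array([(uv[0]-p['cx'])/f,-(uv[1]-p['cy'])/f,-1]); o=-E[:3,:3].T@E[:3,3]
    return o+d*(z-o[2])/d[2]
def rot():
    s=env.get_state(); q=s['orientation']; return s,np.array(s['tcp_pos']),R.from_quat([q[1],q[2],q[3],q[0]])
def st():
    s,t,r=rot(); print('t',round(s['clock'],2),'tcp',np.round(t,4),'axes x',np.round(r.as_matrix()[:,0],3),'z',np.round(r.as_matrix()[:,2],3),'gap',round(s['finger_gap'],4),'F',np.round(s['wrist_force'],1))
def to_tool(P,yawvec=None):
    s,t,r=rot(); print('shift mm',np.round(r.inv().apply(np.array(P)-t)*1000,1))
E
python3 - <<'E'
from h import *
st()
p=env.read_camera('top'); save(p,'top.png'); print({k:(v if k!='pixels' else 0) for k,v in p.items()})
for n in ['holder','slot_mouth','far_fence','whetstone','wedge','wedge_butt','wedge_tip','hammer','hammer_grip','hammer_face','nail_tin','thread_spool','shoe_brush']:
    for d in env.landmark_of(n,p)[:4]: print(n,np.round(d['centre'],4),round(d['confidence'],2),np.round(proj(p,d['centre'])))
q=env.read_camera('scene'); save(q,'scene.png')
E
```

```text
t 0.0 tcp [ 0.1942 -0.5407  0.2304] axes x [0.941 0.338 0.   ] z [-0.     0.002 -1.   ] gap 0.0855 F [0.4 0.  0.1]
{'pixels': 0, 'fovy': 55.57176772667445, 'cx': 327.0945037005411, 'cy': 194.3602218023902, 'extrinsics': array([[ 0.00355074, -0.99993466, -0.0108661 ,  0.03268243],
       [ 0.99877902,  0.0030108 ,  0.04930937, -0.45857614],
       [-0.04927343, -0.01102792,  0.99872444, -1.26246431],
       [ 0.        ,  0.        ,  0.        ,  1.        ]]), 'shot': 1}
holder [ 0.5061  0.0512 -0.002 ] 0.83 [322. 181.]
holder [ 4.305e-01 -3.604e-01  4.000e-04] 0.33 [444. 203.]
slot_mouth [0.4915 0.0094 0.0144] 0.87 [335. 184.]
far_fence [0.5399 0.045  0.0149] 0.69 [324. 170.]
whetstone [0.5204 0.0447 0.0137] 0.78 [324. 176.]
wedge [ 4.768e-01  2.995e-01 -1.000e-04] 0.85 [249. 189.]
wedge [0.5365 0.4681 0.0018] 0.55 [200. 171.]
wedge_butt [0.4675 0.2472 0.0135] 0.81 [264. 191.]
wedge_butt [0.2982 0.0928 0.013 ] 0.69 [309. 242.]
wedge_butt [0.5806 0.5096 0.0129] 0.59 [187. 158.]
wedge_tip [0.4897 0.4303 0.01  ] 0.85 [210. 185.]
wedge_tip [0.49   0.3633 0.0127] 0.74 [229. 185.]
wedge_tip [0.3724 0.1884 0.0101] 0.65 [281. 220.]
hammer [ 0.491  -0.226  -0.0011] 0.73 [404. 185.]
hammer_grip [ 0.5534 -0.2255  0.011 ] 0.96 [404. 166.]
hammer_face [ 0.6005 -0.1723  0.0144] 0.58 [389. 152.]
nail_tin [6.060e-01 3.332e-01 2.000e-04] 0.62 [240. 151.]
shoe_brush [ 5.385e-01 -4.188e-01 -1.000e-04] 0.71 [461. 171.]
```

View pics/top.png

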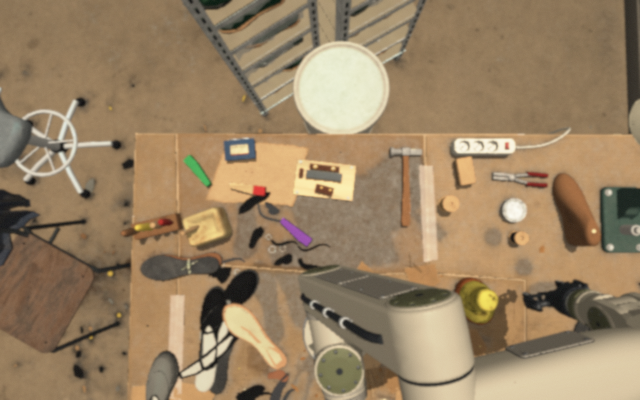

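View pics/scene.png

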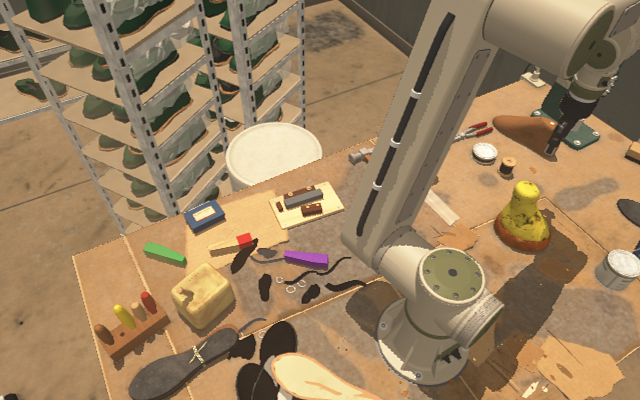

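The things that could be taken for the wedge are the red-headed pale one at top-camera pixel (250,190), the green one at (198,170) and the purple one at (296,232). I choose the red-headed one. The holder is at (325,180) and the hammer at (405,185).

Emit:
move_arm([
  [[45, -42, -9], [0, 0, -1], -1],
  [[90, -84, -18], [0, 0, -2], -1],
  [[135, -126, -27], [0, 0, -3], -1],
  [[180, -168, -36], [0, 0, -4], -1],
  [[225, -210, -45], [0, 0, -5], -1],
])

```text
clock: 1.38
tcp_pos: [0.3357, -0.2658, 0.2768]
orientation: [0.001, 0.819, 0.574, 0.0]
wrist_force: [0.9, -0.0, -0.1]
finger_gap: 0.085
grip_force: 0.0
```

Emit:
move_arm([
  [[55, 5, -10], [0, 0, 0], -1],
  [[110, 10, -20], [0, 0, 0], -1],
  [[165, 15, -30], [0, 0, 0], -1],
  [[220, 20, -40], [0, 0, 0], -1],
  [[270, 23, -50], [0, 0, 0], -1],
])

```text
clock: 2.0
tcp_pos: [0.4507, -0.0203, 0.3269]
orientation: [0.0, 0.82, 0.572, 0.0]
wrist_force: [0.5, -0.9, -0.1]
finger_gap: 0.0856
grip_force: 0.0
```

```bash
cat >> h.py <<'E'
def wrist(n=None):
    s,t,r=rot(); p=env.read_camera('wrist'); T=np.eye(4); T[:3,:3]=r.as_matrix(); T[:3,3]=t
    p['extrinsics']=np.linalg.inv(T@np.array(p['mount']))
    if n: save(p,n)
    return p
def find(p,names,raw=None):
    for n in names:
        for d in env.landmark_of(n,p)[:3]: print(n,np.round(d['centre'],4),round(d['confidence'],2),np.round(proj(p,d['centre'])))
E
python3 - <<'E'
from h import *
st()
p=wrist('w1.png'); print(np.round(p['mount'],3),p['fovy'], list(p))
find(p,['holder','slot_mouth','far_fence','whetstone','wedge','wedge_butt','wedge_tip','hammer','hammer_grip','hammer_face'])
E
```

```text
t 2.0 tcp [ 0.4507 -0.0203  0.3269] axes x [0.345 0.938 0.   ] z [ 0.001 -0.    -1.   ] gap 0.0856 F [ 0.5 -0.9 -0.1]
[[ 0.001  0.947  0.322  0.084]
 [ 1.    -0.001 -0.     0.   ]
 [-0.     0.322 -0.947 -0.143]
 [ 0.     0.     0.     1.   ]] 65.8441430056589 ['pixels', 'fovy', 'cx', 'cy', 'mount', 'shot', 'extrinsics']
slot_mouth [0.4888 0.0118 0.0163] 0.64 [338. 123.]
far_fence [0.5418 0.0449 0.0133] 0.8 [366.  86.]
whetstone [0.5233 0.0475 0.0098] 0.85 [353.  89.]
whetstone [ 0.4904 -0.2216 -0.0035] 0.27 [383. 252.]
wedge [ 0.3352  0.142  -0.0012] 0.77 [204.  72.]
wedge_butt [0.2985 0.0936 0.0141] 0.66 [193. 115.]
wedge_tip [0.3723 0.1885 0.0125] 0.76 [210.  25.]
hammer [ 0.4884 -0.2231 -0.0024] 0.65 [382. 254.]
hammer_grip [ 0.5573 -0.2287  0.0101] 0.73 [424. 247.]
hammer_face [ 0.6042 -0.1697  0.0159] 0.64 [445. 208.]
```

View pics/w1.png

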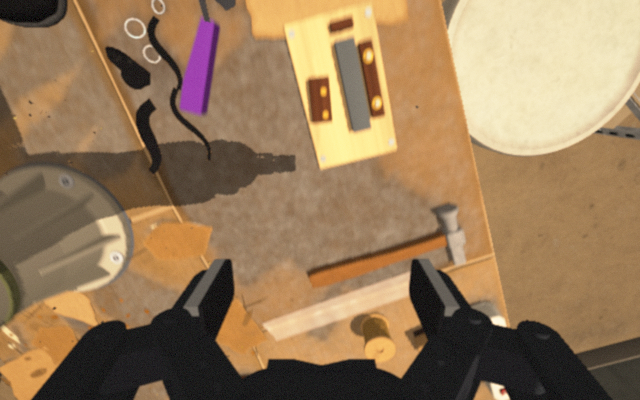

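The picture shows the holder's base with corners at about (286,28), (370,5), (397,149) and (322,168). The slanted fence is at (319,100), the stone at (352,85), the purple look-alike at (200,65), the hammer at (385,255) and the spool at (378,335). I'll fit the holder's pose from the base outline.

```bash
cat >> h.py <<'E'
def rigid(L,W):
    L=np.array(L,float);W=np.array(W,float)[:,:2]; a=L-L.mean(0); b=W-W.mean(0)
    th=np.arctan2((a[:,0]*b[:,1]-a[:,1]*b[:,0]).sum(),(a*b).sum()); c,s=np.cos(th),np.sin(th); M=np.array([[c,-s],[s,c]])
    o=W.mean(0)-M@L.mean(0); print('res mm',np.round((L@M.T+o-W)*1000,1).tolist()); return o,th
E
python3 - <<'E'
from h import *
s,t,r=rot(); p=wrist()
im=p['pixels']; 
f=lambda l,w:rigid(l,w)
hsv=cv2.cvtColor(im,cv2.COLOR_RGB2HSV)
crop=hsv[0:180,270:410]
L=[(-.06,.095),(.06,.095),(.06,-.105),(-.06,-.105)]
# sharpen corners: pale-wood mask
m=np.zeros(hsv.shape[:2],np.uint8); m[0:185,275:405]=cv2.inRange(crop,(15,50,185),(35,160,255))[:,5:135].repeat(1,0)[:185,:] if 0 else 0
px=[(286,28),(370,5),(397,149),(322,168)]
W=[back(p,u,.012) for u in px]; o,th=f(L,W); print('holder',o,np.degrees(th))
big=cv2.resize(im[0:180,270:410,::-1],None,fx=4,fy=4,interpolation=cv2.INTER_CUBIC)[:, :]
big=cv2.resize(big,(466,600)); 
cv2.imwrite('pics/w1c.png',big)
c,s_=np.cos(th),np.sin(th);M=np.array([[c,-s_],[s_,c]])
for n in [('mouth',(-.0125,-.04)),('far',(.0288,0))]: print(n[0],M@n[1]+o)
np.save('tmp.npy',p['extrinsics'])
E
```

```text
res mm [[-3.4, 2.9], [4.5, 3.8], [2.0, -3.7], [-3.2, -3.0]]
holder [0.51049451 0.04967745] -5.917930501521381
mouth [0.49393697 0.01117942]
far [0.53914102 0.04670806]
```

View pics/w1c.png

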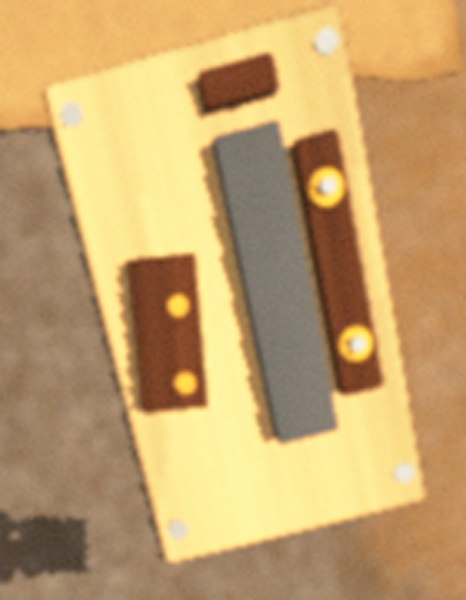

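```bash
python3 - <<'E'
from h import *
p=env.read_camera('wrist'); p['extrinsics']=np.load('tmp.npy')
g=lambda u:(270+u[0]/3.329,u[1]/3.333)
L=[(-.06,.095),(.06,.095),(.06,-.105),(-.06,-.105)]
W=[back(p,g(u),.012) for u in [(47,88),(337,8),(425,497),(168,563)]]
o,th=rigid(L,W); c,s=np.cos(th),np.sin(th);M=np.array([[c,-s],[s,c]]); print('holder',o,np.degrees(th),'mouth',M@(-.0125,-.04)+o)
for n,u,z in [('fence mouth',(206,405),.03),('fence end',(194,255),.03),('fence outer',(145,410),.03),('stone front',(280,440),.032),('stone front R',(334,428),.032),('stone back',(213,145),.032),('stone back R',(278,122),.032),('endstop',(275,90),.026),('far',(342,392),.028)]:
    w=back(p,g(u),z)[:2]; print(n,np.round(w,4),np.round(M.T@(w-o)*1000,1))
E
```

```text
res mm [[-1.7, 1.5], [2.2, 2.3], [0.6, -2.4], [-1.0, -1.3]]
holder [0.51025013 0.05062139] -6.096479679069351 mouth [0.49357271 0.01217514]
fence mouth [0.4802 0.0153] [-26.2 -38.3]
fence end [0.4952 0.0716] [-17.2  19.2]
fence outer [0.4557 0.0222] [-51.2 -34. ]
stone front [ 0.5044 -0.0087] [  0.5 -59.6]
stone front R [ 0.527  -0.0118] [ 23.3 -60.3]
stone back [0.5153 0.1058] [-0.8 55.5]
stone back R [0.5412 0.1047] [25. 57.]
endstop [0.5444 0.1162] [27.  68.8]
far [5.35e-01 4.00e-04] [ 29.9 -47.3]
```

Emit:
move_arm([
  [[40, -8, 42], [0, 0, -0.3], -1],
  [[80, -16, 84], [0, 0, -0.6], -1],
  [[120, -23, 127], [0, 0, -0.9], -1],
  [[120, -23, 127], [0, 0, -0.9], -1],
])

```text
clock: 3.15
tcp_pos: [0.4676, 0.1, 0.1958]
orientation: [-0.002, 0.772, 0.636, -0.003]
wrist_force: [-0.3, -0.3, 0.5]
finger_gap: 0.0855
grip_force: 0.0
```

```bash
python3 - <<'E'
from h import *
st()
p=wrist('w2.png'); np.save('w2.npy',p['extrinsics'])
find(p,['wedge','wedge_butt','wedge_tip'])
for d in env.regions_of('wedge',p)[:2]:
    m=d['mask'].astype(np.uint8); c=max(cv2.findContours(m,0,2)[0],key=cv2.contourArea); a=cv2.approxPolyDP(c,4,True)[:,0]; print(d['confidence'],m.sum(),a.tolist()); print([np.round(back(p,u,.026)[:2],4).tolist() for u in a])
E
```

```text
t 3.15 tcp [0.4676 0.1    0.1958] axes x [ 0.192  0.981 -0.001] z [-0.007 -0.    -1.   ] gap 0.0855 F [-0.3 -0.3  0.5]
wedge [0.5125 0.0497 0.0006] 0.26 [368. 206.]
wedge_butt [0.2956 0.0929 0.0159] 0.94 [172. 209.]
wedge_butt [0.4659 0.248  0.0135] 0.72 [290.  23.]
wedge_butt [0.5219 0.0494 0.012 ] 0.48 [378. 208.]
wedge_tip [0.3701 0.1858 0.013 ] 0.65 [212. 112.]
0.81 992 [[275, 0], [281, 29], [310, 26], [308, 0]]
[[0.458, 0.2657], [0.4579, 0.2427], [0.484, 0.24], [0.4864, 0.2602]]
0.72 3422 [[219, 108], [202, 108], [168, 175], [161, 206], [181, 214], [193, 207], [225, 117]]
[[0.3827, 0.1877], [0.3664, 0.1908], [0.3104, 0.1332], [0.2909, 0.1018], [0.309, 0.0888], [0.3246, 0.0941], [0.386, 0.1784]]
```

View pics/w2.png

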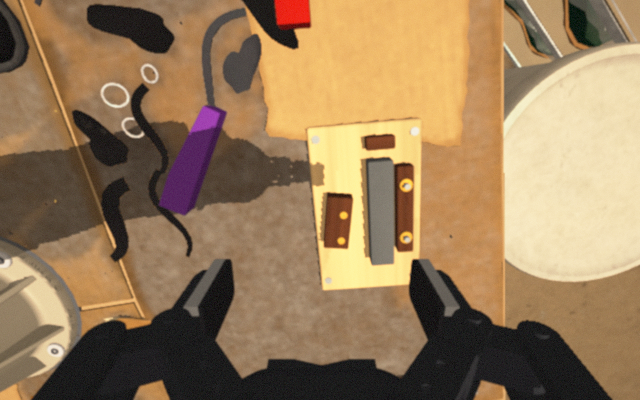

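The red head is at (292,12), cut off at the top edge, and the purple look-alike is at (195,160). I'll go about 110 mm further.

Emit:
move_arm([
  [[55, 10, 0], [0, 0, 0], -1],
  [[110, 20, 0], [0, 0, 0], -1],
  [[110, 20, 0], [0, 0, 0], -1],
])

```text
clock: 3.78
tcp_pos: [0.5132, 0.2043, 0.2003]
orientation: [0.001, 0.772, 0.635, 0.002]
wrist_force: [-0.8, -0.8, 0.1]
finger_gap: 0.0856
grip_force: 0.0
```

```bash
python3 - <<'E'
from h import *
st()
p=wrist('w3.png'); np.save('w3.npy',p['extrinsics'])
find(p,['wedge','wedge_butt','wedge_tip'])
for d in env.regions_of('wedge',p)[:2]:
    m=d['mask'].astype(np.uint8); c=max(cv2.findContours(m,0,2)[0],key=cv2.contourArea); a=cv2.approxPolyDP(c,3,True)[:,0]; print(d['confidence'],m.sum(),a.tolist()); print([np.round(back(p,u,.026)[:2],4).tolist() for u in a])
b=p['pixels'][0:200,220:400,::-1]; cv2.imwrite('pics/w3c.png',cv2.resize(b,None,fx=3,fy=3,interpolation=cv2.INTER_CUBIC))
E
```

```text
t 3.77 tcp [0.5132 0.2043 0.2003] axes x [0.193 0.981 0.002] z [ 0.003  0.001 -1.   ] gap 0.0856 F [-0.8 -0.8  0.1]
wedge [ 0.477   0.3048 -0.0016] 0.76 [268.  86.]
wedge [0.3365 0.1428 0.0008] 0.68 [189. 246.]
wedge_butt [0.4689 0.2469 0.0153] 0.88 [271. 144.]
wedge_butt [0.2984 0.0946 0.0141] 0.73 [168. 290.]
wedge_tip [0.3717 0.1884 0.0146] 0.81 [201. 211.]
wedge_tip [0.4903 0.363  0.012 ] 0.61 [264.  18.]
0.88 3939 [[268, 14], [252, 17], [252, 116], [259, 148], [282, 147], [288, 140], [277, 36]]
[[0.4963, 0.3621], [0.4816, 0.3625], [0.4588, 0.2787], [0.4575, 0.2466], [0.4809, 0.243], [0.4885, 0.2488], [0.5001, 0.3432]]
0.62 2502 [[213, 209], [199, 206], [193, 211], [159, 272], [156, 293], [176, 299], [182, 292]]
[[0.391, 0.1915], [0.3771, 0.1978], [0.3688, 0.1935], [0.3048, 0.1278], [0.2909, 0.1009], [0.3116, 0.088], [0.3221, 0.0962]]
```

View pics/w3c.png

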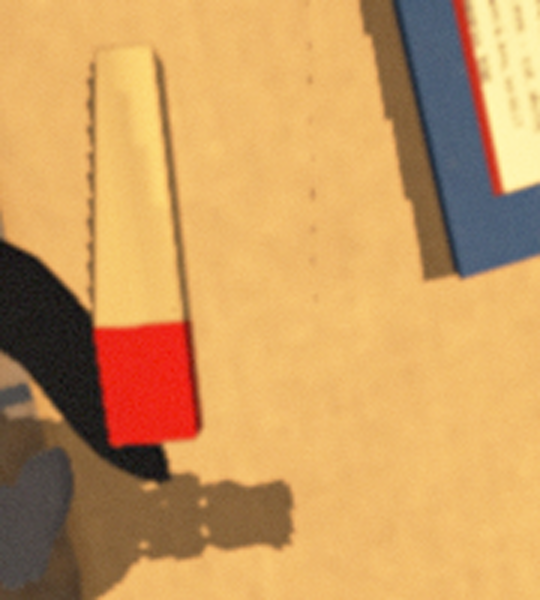

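The crop shows the red-headed wedge with its tip up, at full-picture pixel (262,16). The red head is at (268,127) and the blue tin at (370,45). It is the right one: pale wood with a red head.

```bash
python3 - <<'E'
from h import *
p=env.read_camera('wrist'); p['extrinsics']=np.load('w3.npy')
L=[(-.015,-.06),(.015,-.06),(-.015,-.02),(.015,-.02),(-.003,.06),(.015,.06)]
W=[back(p,(220+u[0]/3,u[1]/3),.026) for u in [(110,446),(195,437),(95,328),(189,322),(95,50),(154,47)]]
o,th=rigid(L,W); print('wedge',o,np.degrees(th))
c,s=np.cos(th),np.sin(th);M=np.array([[c,-s],[s,c]]); g=M@(0,-.042)+o; print('grasp',g)
to_tool([*g,.1]); to_tool([*g,.006])
s_,t,r=rot(); x=r.as_matrix()[:,0]; print('tool yaw',np.degrees(np.arctan2(x[1],x[0])),'want',np.degrees(th)+90)
E
```

```text
res mm [[0.1, -0.7], [0.6, -1.8], [-0.2, 0.4], [-1.2, 0.8], [0.2, 0.4], [0.5, 0.9]]
wedge [0.47725789 0.30334588] -6.991450340022592
grasp [0.4721456  0.26165818]
shift mm [ 51.7 -50.1  99.8]
shift mm [ 51.7 -50.2 193.8]
tool yaw 78.64421350052815 want 83.0085496599774
```

Emit:
move_arm([
  [[26, -25, 40], [0, 0, -0.2], -1],
  [[52, -50, 80], [0, 0, -0.44], -1],
  [[52, -50, 135], [0, 0, -0.44], -1],
  [[52, -50, 180], [0, 0, -0.44], -1],
  [[52, -50, 194], [0, 0, -0.44], -1],
])

```text
clock: 4.7
tcp_pos: [0.47, 0.2615, 0.003]
orientation: [-0.001, 0.748, 0.663, -0.002]
wrist_force: [0.2, 0.2, 0.6]
finger_gap: 0.0851
grip_force: 0.0
```

Emit:
move_arm([
  [[0, 0, 0], [0, 0, 0], 1],
  [[0, 0, 0], [0, 0, 0], 1],
  [[0, 0, 0], [0, 0, 0], 1],
  [[0, 0, 0], [0, 0, 0], 1],
  [[0, 0, 0], [0, 0, 0], 1],
], squeeze=40)

```text
clock: 5.32
tcp_pos: [0.4738, 0.2636, 0.0071]
orientation: [0.001, 0.748, 0.664, 0.002]
wrist_force: [-0.7, -1.2, 6.5]
finger_gap: 0.0288
grip_force: 39.8
```

```bash
python3 - <<'E'
from h import *
st()
E
```

```text
t 5.33 tcp [0.4738 0.2636 0.0071] axes x [0.119 0.993 0.001] z [ 0.003  0.001 -1.   ] gap 0.0288 F [-0.7 -1.2  6.5]
```

Emit:
move_arm([
  [[0, 0, -50], [0, 0, 0], 1],
  [[-20, 2, -100], [0, 0, 0], 1],
  [[-80, 10, -103], [0, 0, 0], 1],
  [[-140, 17, -103], [0, 0, 0], 1],
  [[-200, 25, -103], [0, 0, 0], 1],
])

```text
clock: 5.95
tcp_pos: [0.4734, 0.06, 0.1092]
orientation: [0.001, 0.748, 0.664, 0.001]
wrist_force: [0.8, -0.2, -0.6]
finger_gap: 0.029
grip_force: 40.0
```

Emit:
move_arm([
  [[-60, 7, 0], [0, 0, 0], 1],
  [[-120, 14, 0], [0, 0, 0], 1],
  [[-173, 21, 0], [0, 0, -0.07], 1],
  [[-173, 21, 40], [0, 0, -0.07], 1],
  [[-173, 21, 40], [0, 0, -0.07], 1],
])

```text
clock: 6.58
tcp_pos: [0.4709, -0.1124, 0.0665]
orientation: [-0.002, 0.745, 0.668, -0.001]
wrist_force: [0.0, -1.3, -0.6]
finger_gap: 0.0294
grip_force: 40.0
```

```bash
python3 - <<'E'
from h import *
st(); 
for P in [(.4754,-.1125,.021),(.4799,-.0707,.020)]: to_tool(P)
s,t,r=rot(); x=r.as_matrix()[:,0]; print(np.degrees(np.arctan2(x[1],x[0])))
p=env.read_camera('top'); find(p,['wedge_butt','wedge_tip','slot_mouth'])
E
```

```text
t 6.58 tcp [ 0.4709 -0.1124  0.0665] axes x [0.109 0.994 0.002] z [-0.005  0.002 -1.   ] gap 0.0294 F [ 0.  -1.3 -0.6]
shift mm [ 0.3  4.7 45.5]
shift mm [42.4  4.6 46.6]
83.76143944406257
wedge_butt [0.3021 0.0937 0.0097] 0.87 [309. 241.]
wedge_butt [0.5827 0.5084 0.0149] 0.55 [187. 157.]
wedge_tip [0.3737 0.1879 0.0134] 0.87 [281. 220.]
wedge_tip [0.4906 0.4324 0.0121] 0.87 [209. 184.]
wedge_tip [ 0.4912 -0.0143  0.0702] 0.62 [342. 183.]
slot_mouth [0.491  0.0116 0.0121] 0.94 [334. 185.]
slot_mouth [ 0.4765 -0.0784  0.0583] 0.73 [362. 188.]
```

Emit:
move_arm([
  [[0, 2, 30], [0, 0, 0], 1],
  [[0, 2, 36], [0, 0, 0], 1],
  [[0, 2, 36], [0, 0, 0], 1],
  [[0, 2, 36], [0, 0, 0], 1],
])

```text
clock: 7.28
tcp_pos: [0.4762, -0.113, 0.0333]
orientation: [0.001, 0.744, 0.668, 0.0]
wrist_force: [-0.2, -0.2, -1.3]
finger_gap: 0.029
grip_force: 39.9
```

```bash
python3 - <<'E'
from h import *
st(); 
for P in [(.4754,-.1125,.021),(.4799,-.0707,.020)]: to_tool(P)
s,t,r=rot(); x=r.as_matrix()[:,0]; print(np.degrees(np.arctan2(x[1],x[0])))
p=wrist(); b=p['pixels'][100:300,200:440,::-1]; cv2.imwrite('pics/w4c.png',cv2.resize(b,None,fx=3,fy=3,interpolation=cv2.INTER_CUBIC)); np.save('w4.npy',p['extrinsics'])
E
```

```text
t 7.28 tcp [ 0.4762 -0.113   0.0333] axes x [ 0.107  0.994 -0.001] z [ 0.001 -0.001 -1.   ] gap 0.029 F [-0.2 -0.2 -1.3]
shift mm [ 0.4 -0.9 12.3]
shift mm [42.5 -0.9 13.3]
83.88102835165598
```

View pics/w4c.png

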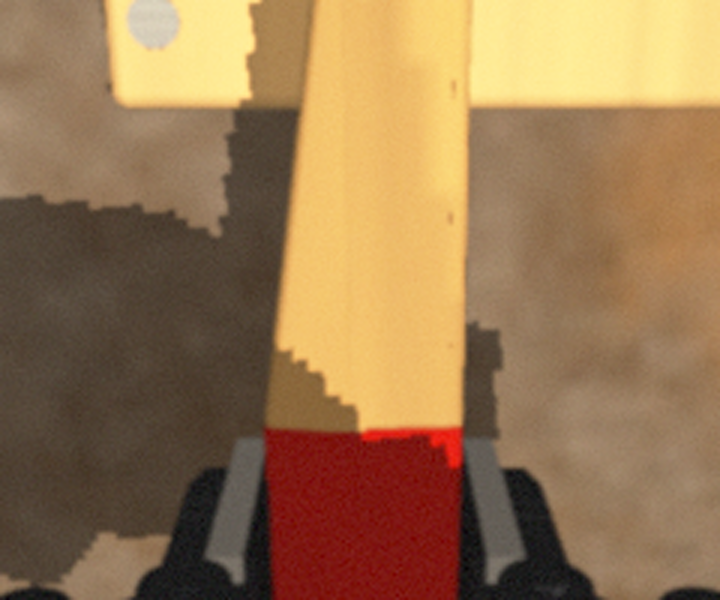

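The wedge is held straight, with the red head between the pads. I'll check the tip against the slot.

```bash
python3 - <<'E'
from h import *
p=wrist(); b=p['pixels'][0:140,230:430,::-1]; b=cv2.resize(b,None,fx=4,fy=4,interpolation=cv2.INTER_CUBIC); cv2.imwrite('pics/w5c.png',b)
E
```

```text
(no output)
```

View pics/w5c.png

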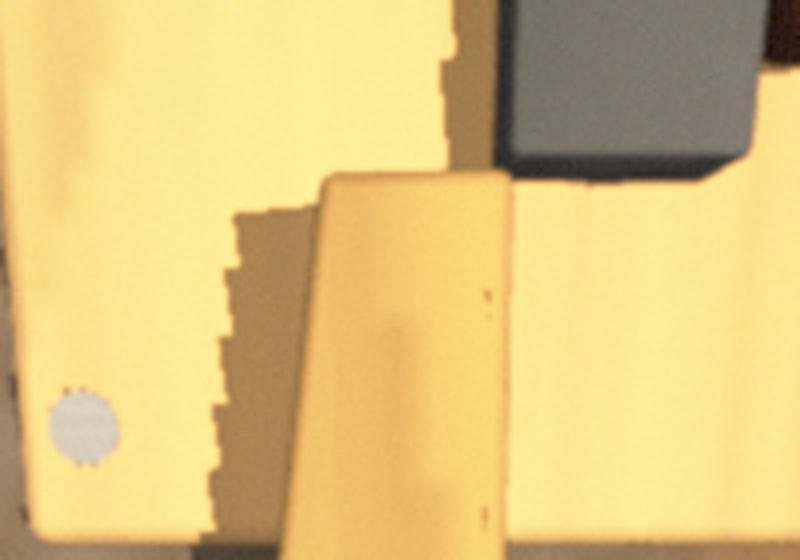

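```bash
python3 - <<'E'
from h import *
p=env.read_camera('wrist'); p['extrinsics']=np.load('w4.npy')
o=np.array([.5103,.0506]); th=np.radians(-6.1); c,s=np.cos(th),np.sin(th);M=np.array([[c,-s],[s,c]])
for n,u,z in [('tipR',(512,174),.052),('tipL',(325,176),.052),('stone FL top',(514,157),.032),('stone FL bottom',(500,178),.012),('base corner',(30,543),.012)]:
    w=back(p,(230+u[0]/4,u[1]/4),z)[:2]; print(n,np.round(M.T@(w-o)*1000,1))
E
```

```text
tipR [ -2.7 -65.5]
tipL [-19.7 -65.7]
stone FL top [ -0.4 -61.2]
stone FL bottom [  0.2 -60.5]
base corner [ -59.8 -103.7]
```

Emit:
move_arm([
  [[0, 0, 12], [0, 0, 0], 1],
  [[12, 0, 12.5], [0, 0, 0], 1],
  [[28, 0, 12.5], [0, 0, 0], 1],
  [[42, 0, 12.5], [0, 0, 0], 1],
  [[42, 0, 13], [0, 0, 0], 1],
])

```text
clock: 8.05
tcp_pos: [0.4798, -0.0696, 0.0193]
orientation: [-0.0, 0.743, 0.669, -0.0]
wrist_force: [-1.3, 0.4, 0.0]
finger_gap: 0.0293
grip_force: 40.0
```

Emit:
move_arm([
  [[0, 0, 0], [0, 0, 0], 1],
  [[0, 0, 0], [0, 0, 0], 1],
])

```text
clock: 8.3
tcp_pos: [0.48, -0.0714, 0.0193]
orientation: [0.0, 0.744, 0.668, -0.0]
wrist_force: [-0.2, 0.6, -0.0]
finger_gap: 0.029
grip_force: 40.0
```

Emit:
move_arm([
  [[0, 0, 0], [0, 0, 0], -0.2],
  [[0, 0, 0], [0, 0, 0], -0.6],
  [[0, 0, 0], [0, 0, 0], -0.6],
  [[0, 0, 0], [0, 0, 0], -0.6],
])

```text
clock: 8.8
tcp_pos: [0.48, -0.0712, 0.0193]
orientation: [0.0, 0.744, 0.668, -0.0]
wrist_force: [-0.0, -0.4, -0.4]
finger_gap: 0.0682
grip_force: 0.0
```

Emit:
move_arm([
  [[0, 0, -50], [0, 0, 0], -0.6],
  [[0, 0, -110], [0, 0, 0], -0.6],
  [[0, 0, -170], [0, 0, 0], -0.6],
  [[-20, 0, -190], [0, 0, 0.8], -0.6],
  [[-20, 0, -190], [0, 0, 0.8], -0.6],
])

```text
clock: 9.43
tcp_pos: [0.4791, -0.0921, 0.2113]
orientation: [0.002, 0.789, 0.614, 0.001]
wrist_force: [0.6, 0.8, -0.3]
finger_gap: 0.0682
grip_force: 0.0
```

```bash
python3 - <<'E'
from h import *
st(); o=np.array([.5103,.0506]); th=np.radians(-6.1); c,s=np.cos(th),np.sin(th);M=np.array([[c,-s],[s,c]])
p=wrist(); np.save('w6.npy',p['extrinsics'])
for n in ['wedge_tip','wedge_butt','slot_mouth','hammer','hammer_grip','hammer_face','thread_spool']:
    for d in env.landmark_of(n,p)[:2]: w=np.array(d['centre']); print(n,np.round(w,4),round(d['confidence'],2),'holder',np.round(M.T@(w[:2]-o)*1000,1),np.round(proj(p,w)))
for n in ['wedge','hammer']:
  for d in env.regions_of(n,p)[:1]:
    m=d['mask'].astype(np.uint8); cc=max(cv2.findContours(m,0,2)[0],key=cv2.contourArea); a=cv2.approxPolyDP(cc,2.5,True)[:,0]; print(n,d['confidence'],a.tolist()); 
    if n=='wedge': print([np.round(M.T@(back(p,u,.038)[:2]-o)*1000,1).tolist() for u in a])
cv2.imwrite('pics/w6.png',p['pixels'][:,:,::-1])
E
```

```text
t 9.43 tcp [ 0.4791 -0.0921  0.2113] axes x [ 0.245  0.97  -0.001] z [ 0.004 -0.002 -1.   ] gap 0.0682 F [ 0.6  0.8 -0.3]
wedge_tip [0.4964 0.0289 0.0245] 0.84 holder [-11.5 -23.1] [307.  52.]
wedge_butt [0.2956 0.0956 0.0165] 0.63 holder [-218.3   21.9] [90. 35.]
slot_mouth [0.4885 0.0162 0.0122] 0.84 holder [-18.  -36.5] [303.  69.]
hammer [ 0.4864 -0.224  -0.0013] 0.95 holder [   5.4 -275.6] [350. 262.]
hammer_grip [ 0.5573 -0.2278  0.0124] 0.96 holder [  76.3 -271.8] [407. 258.]
hammer_grip [ 0.6056 -0.1673  0.0143] 0.22 holder [ 117.9 -206.5] [440. 206.]
hammer_face [ 0.6057 -0.169   0.0158] 0.76 holder [ 118.2 -208.2] [441. 208.]
hammer_face [0.5258 0.0487 0.0107] 0.66 holder [15.6 -0.2] [331.  24.]
thread_spool [ 4.307e-01 -3.646e-01  4.000e-04] 0.93 holder [ -35.  -421.3] [334. 353.]
wedge 0.82 [[76, 1], [75, 28], [105, 40], [120, 42], [126, 0]]
[[-206.7, 44.1], [-215.9, 24.0], [-192.7, 10.8], [-179.7, 7.3], [-162.8, 38.7]]
hammer 0.85 [[455, 211], [448, 207], [429, 211], [435, 235], [425, 242], [354, 259], [267, 273], [256, 277], [253, 295], [256, 299], [282, 297], [386, 271], [393, 251], [407, 252], [414, 262], [436, 261], [443, 286], [454, 285], [457, 281], [455, 262], [460, 257], [459, 244], [450, 229]]
```

View pics/w6.png

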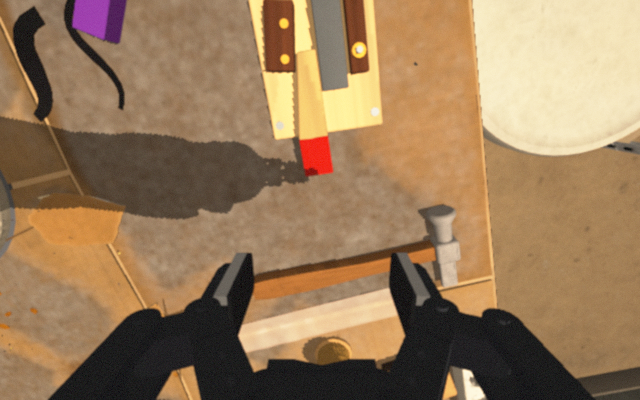

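The picture shows the wedge standing in the slot, with the red head at (316,155) and the tip between the fence and the stone. The hammer's handle runs from (255,285) to (430,253), its round face is at (440,212) and its peen at (449,285). The spool is at (333,350), clear of the hammer.

```bash
python3 - <<'E'
from h import *
p=env.read_camera('wrist'); p['extrinsics']=np.load('w6.npy')
m=env.regions_of('hammer',p); 
o=np.array([.5103,.0506]); th=np.radians(-6.1); c,s=np.cos(th),np.sin(th);M=np.array([[c,-s],[s,c]])
for u in [(305,175),(332,172),(299,140),(327,136)]: print('butt',np.round(M.T@(back(p,u,.038)[:2]-o)*1000,1))
# handle centreline from mask
mask=m[0]['mask']; pts=[]
for col in range(262,385,6):
    r=np.where(mask[:,col])[0]; pts.append([*back(p,(col,r.min()),.02)[:2],*back(p,(col,r.max()),.02)[:2]])
pts=np.array(pts); mid=(pts[:,:2]+pts[:,2:])/2; k=np.polyfit(mid[:,0],mid[:,1],1); print('handle slope deg',np.degrees(np.arctan(k[0])),'y at .555',np.polyval(k,.555), 'resid',np.std(mid[:,1]-np.polyval(k,mid[:,0])))
for n,u,z in [('face top',(440,207),.033),('face ctr',(441,211),.0165),('peen',(449,285),.02),('tail',(254,286),.02)]: print(n,np.round(back(p,u,z),4))
E
```

```text
butt [ -31.2 -141. ]
butt [  -2.6 -141.8]
butt [ -31.5 -104. ]
butt [  -2.8 -104. ]
handle slope deg -1.1424703574467594 y at .555 -0.2255080513366221 resid 0.0006587297027588059
face top [ 0.5995 -0.1596  0.033 ]
face ctr [ 0.6051 -0.1726  0.0165]
peen [ 0.6015 -0.2738  0.02  ]
tail [ 0.3623 -0.2142  0.02  ]
```

Emit:
move_arm([
  [[-22, 22, 0], [0, 0, 1], -1],
  [[-44, 44, 0], [0, 0, 2], -1],
  [[-66, 66, 10], [0, 0, 3], -1],
  [[-88, 88, 30], [0, 0, 4], -1],
  [[-111, 109, 50], [0, 0, 5], -1],
])

```text
clock: 10.65
tcp_pos: [0.5571, -0.2263, 0.1588]
orientation: [0.0, 0.975, 0.221, 0.0]
wrist_force: [0.5, -0.2, -0.5]
finger_gap: 0.0854
grip_force: 0.0
```

Emit:
move_arm([
  [[0, 0, 0], [0, 0, 1], -1],
  [[0, 0, 0], [0, 0, 2], -1],
  [[0, 0, 0], [0, 0, 2.76], -1],
  [[0, 0, 0], [0, 0, 2.76], -1],
  [[0, 0, 0], [0, 0, 2.76], -1],
])

```text
clock: 11.28
tcp_pos: [0.5564, -0.2253, 0.1593]
orientation: [0.0, 1.0, -0.014, -0.0]
wrist_force: [-0.9, 0.3, -0.1]
finger_gap: 0.0857
grip_force: 0.0
```

```bash
python3 - <<'E'
from h import *
st(); p=wrist(); find(p,['hammer_grip','hammer_face','wedge_butt'])
to_tool((.557,-.2265,.003)); print(env.get_state()['joint_pos'])
mask=env.regions_of('hammer',p)[0]['mask']; print(mask.sum()); ys,xs=np.where(mask); W=np.array([back(p,u,.02)[:2] for u in zip(xs,ys)]); print(W.min(0),W.max(0))
for x in (.54,.55,.56,.57): 
    w=W[abs(W[:,0]-x)<.003]; print(x,w[:,1].min() if len(w) else 0,w[:,1].max() if len(w) else 0)
E
```

```text
t 11.28 tcp [ 0.5564 -0.2253  0.1593] axes x [ 1.    -0.028 -0.   ] z [-0. -0. -1.] gap 0.0857 F [-0.9  0.3 -0.1]
hammer_grip [ 0.5546 -0.2274  0.0104] 0.68 [324. 185.]
hammer_face [ 0.6038 -0.1689  0.0182] 0.82 [258. 137.]
wedge_butt [ 0.4785 -0.087   0.0274] 0.77 [188. 265.]
shift mm [  0.6   1.2 156.3]
[-5.18359910e-01  3.90267160e-01 -2.08276657e-02  1.15957498e+00
 -9.23623817e-05  2.65280502e+00]
7630
[ 0.3569846 -0.2790387] [ 0.62045854 -0.17040131]
0.54 -0.23467281080544997 -0.21710101310681043
0.55 -0.23482006244316903 -0.2164985307261846
0.56 -0.23405275375080326 -0.21685874047775278
0.57 -0.23421931961886217 -0.21540603438428924
```

Emit:
move_arm([
  [[0, 0, 60], [0, 0, 0], -1],
  [[0, 0, 115], [0, 0, 0], -1],
  [[0, 0, 145], [0, 0, 0], -1],
  [[0, 0, 156], [0, 0, 0], -1],
  [[0, 0, 156], [0, 0, 0], -1],
])

```text
clock: 12.15
tcp_pos: [0.5564, -0.2253, 0.0033]
orientation: [-0.0, 1.0, -0.015, -0.0]
wrist_force: [0.4, 0.2, -0.2]
finger_gap: 0.0856
grip_force: 0.0
```

Emit:
move_arm([
  [[0, 0, 0], [0, 0, 0], 1],
  [[0, 0, 0], [0, 0, 0], 1],
  [[0, 0, 0], [0, 0, 0], 1],
  [[0, 0, 0], [0, 0, 0], 1],
  [[0, 0, 0], [0, 0, 0], 1],
], squeeze=110)

```text
clock: 12.78
tcp_pos: [0.5571, -0.2258, 0.0044]
orientation: [0.001, 1.0, -0.015, 0.001]
wrist_force: [-0.7, -0.7, 6.5]
finger_gap: 0.0162
grip_force: 108.0
```

Emit:
move_arm([
  [[0, 0, -50], [0, 0, 0], 1],
  [[-20, 0, -65], [0, 0, 0], 1],
  [[-75, -20, -65], [0, 0, 0.2], 1],
  [[-130, -40, -65], [0, 0, 0.44], 1],
  [[-138, -40, -65], [0, 0, 0.44], 1],
])

```text
clock: 13.4
tcp_pos: [0.4129, -0.1768, 0.0662]
orientation: [-0.002, 0.999, -0.054, -0.004]
wrist_force: [1.1, 0.7, -4.3]
finger_gap: 0.016
grip_force: 109.1
```

Emit:
move_arm([
  [[0, 0, 20], [0, 0, 0], 1],
  [[0, 0, 20], [0, 0, 0], 1],
  [[0, 0, 20], [0, 0, 0], 1],
])

```text
clock: 13.78
tcp_pos: [0.42, -0.1813, 0.0484]
orientation: [-0.0, 0.999, -0.054, -0.0]
wrist_force: [-0.2, -1.2, -3.7]
finger_gap: 0.0159
grip_force: 109.1
```

```bash
python3 - <<'E'
from h import *
st(); p=wrist('w7.png'); find(p,['hammer_face','hammer_grip','wedge_butt']); np.save('w7.npy',p['extrinsics'])
print(env.get_state()['joint_pos'][5])
E
```

```text
t 13.78 tcp [ 0.42   -0.1813  0.0484] axes x [ 0.994 -0.107 -0.   ] z [-0.  0. -1.] gap 0.0159 F [-0.2 -1.2 -3.7]
hammer_face [ 0.4709 -0.1291  0.0592] 0.77 [194. 185.]
hammer_grip [ 0.421  -0.181   0.0539] 0.75 [322. 265.]
wedge_butt [ 0.4807 -0.0891  0.0256] 0.88 [141. 157.]
2.6654540549693033
```

View pics/w7.png

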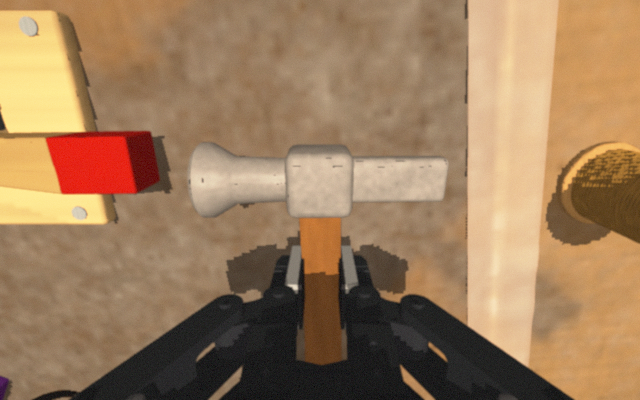

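The hammer hangs level, with its round face at (192,180) and the wedge's butt edge at (145,162). The spool is at (610,190), well clear.

```bash
python3 - <<'E'
from h import *
p=env.read_camera('wrist'); p['extrinsics']=np.load('w7.npy')
o=np.array([.5103,.0506]); th=np.radians(-6.1); c,s=np.cos(th),np.sin(th);M=np.array([[c,-s],[s,c]])
f=lambda u,z:np.round(M.T@(back(p,u,z)[:2]-o)*1000,1)
print('face axis/plane',f((190,180),.0605),'sides',f((207,142),.0605),f((207,217),.0605))
print('butt top corners',f((150,131),.038),f((136,193),.038),f((158,185),.012))
st_,t,r=rot(); print('tcp',M.T@(t[:2]-o)*1000)
print('head axis',f((320,181),.0605), f((446,178),.0605))
E
```

```text
face axis/plane [ -17.6 -182.2] sides [  -1.1 -191.6] [ -35.1 -187.5]
butt top corners [   0.9 -156.1] [ -30.8 -143.2] [ -34.1 -141. ]
tcp [ -65.03463434 -240.23985387]
head axis [ -18. -239.] [ -16.7 -294. ]
```

Emit:
move_arm([
  [[0, 0, 20], [0, 0, 0], 1],
  [[0, 0, 29], [0, 0, 0], 1],
  [[0, -15, 29], [0, 0, 0], 1],
  [[0, -28, 29], [0, 0, 0], 1],
  [[0, -28, 29], [0, 0, 0], 1],
])

```text
clock: 14.65
tcp_pos: [0.4227, -0.152, 0.0197]
orientation: [0.0, 0.999, -0.052, 0.0]
wrist_force: [0.6, -0.3, -4.3]
finger_gap: 0.0159
grip_force: 109.1
```

Emit:
move_arm([
  [[0, -14, 0], [0, 0, 0], 1],
  [[0, -28, 0], [0, 0, 0], 1],
])

```text
clock: 14.9
tcp_pos: [0.4259, -0.1247, 0.0195]
orientation: [0.0, 0.999, -0.054, 0.0]
wrist_force: [0.8, 0.0, -2.6]
finger_gap: 0.0164
grip_force: 109.1
```

Emit:
move_arm([
  [[0, 15, 0], [0, 0, 0], 1],
  [[0, 25, 0], [0, 0, 0], 1],
  [[0, 25, 0], [0, 0, 0], 1],
])

```text
clock: 15.28
tcp_pos: [0.4233, -0.1514, 0.0194]
orientation: [0.0, 0.999, -0.055, 0.0]
wrist_force: [-0.1, -0.0, -3.6]
finger_gap: 0.016
grip_force: 109.3
```

```bash
cat >> h.py <<'E'
def chk():
    o=np.array([.5103,.0506]); th=np.radians(-6.1); c,s=np.cos(th),np.sin(th);M=np.array([[c,-s],[s,c]])
    s_,t,r=rot(); e=M.T@(t[:2]-o)*1000; print('tcp holder',np.round(e,1),'face y~',round(e[1]+55,1),'z',round(t[2],4),'F',np.round(s_['wrist_force'],1))
    p=wrist(); 
    for n in ['hammer_face','wedge_butt','wedge_tip','slot_mouth']:
        for d in env.landmark_of(n,p)[:2]: w=np.array(d['centre']); print(n,np.round(M.T@(w[:2]-o)*1000,1),round(w[2],3),round(d['confidence'],2))
    hsv=cv2.cvtColor(p['pixels'],cv2.COLOR_RGB2HSV); m=(cv2.inRange(hsv,(0,170,60),(6,255,255))|cv2.inRange(hsv,(174,170,60),(180,255,255)))
    n,l,stt,_=cv2.connectedComponentsWithStats(m); i=1+np.argmax(stt[1:,4]); ys,xs=np.where(l==i)
    left=np.array([xs[ys==y].min() for y in np.unique(ys)]); u=(np.median(left),np.median(ys)); print('red n',stt[i,4],'shoulder holder',np.round(M.T@(back(p,u,.038)[:2]-o)*1000,1),'-> butt y',round((M.T@(back(p,u,.038)[:2]-o)*1000)[1]-40,1))
    return p
E
python3 - <<'E'
from h import *
p=chk()
E
```

```text
tcp holder [ -65.1 -210.1] face y~ -155.1 z 0.0194 F [-0.1 -0.  -3.6]
hammer_face [ -16.4 -154. ] 0.031 0.68
red n 8998 shoulder holder [-14.2 -89.3] -> butt y -129.3
```

Emit:
move_arm([
  [[0, -12, 0], [0, 0, 0], 1],
  [[0, -24, 0], [0, 0, 0], 1],
  [[0, -36, 0], [0, 0, 0], 1],
])

```text
clock: 15.9
tcp_pos: [0.4268, -0.1133, 0.0193]
orientation: [0.0, 0.999, -0.053, -0.0]
wrist_force: [-0.6, 0.4, -3.8]
finger_gap: 0.0158
grip_force: 109.2
```

Emit:
move_arm([
  [[0, 15, 0], [0, 0, 0], 1],
  [[0, 15, 0], [0, 0, 0], 1],
  [[0, 15, 0], [0, 0, 0], 1],
])

```text
clock: 16.27
tcp_pos: [0.4253, -0.1296, 0.0193]
orientation: [-0.0, 0.999, -0.054, 0.0]
wrist_force: [-0.1, -0.5, -3.0]
finger_gap: 0.016
grip_force: 109.3
```

```bash
python3 - <<'E'
from h import *
p=chk()
E
```

```text
tcp holder [ -65.4 -188.2] face y~ -133.2 z 0.0193 F [-0.1 -0.5 -3. ]
hammer_face [ -18.4 -127. ] 0.029 0.69
wedge_butt [ -20.7 -113.6] 0.029 0.65
red n 8710 shoulder holder [-13.8 -78.2] -> butt y -118.2
```

Emit:
move_arm([
  [[0, -10, 0], [0, 0, 0], 1],
  [[0, -18, 0], [0, 0, 0], 1],
  [[0, -22, 0], [0, 0, 0], 1],
])

```text
clock: 16.9
tcp_pos: [0.4279, -0.1073, 0.0194]
orientation: [0.001, 0.999, -0.053, 0.0]
wrist_force: [0.4, -2.3, -3.9]
finger_gap: 0.016
grip_force: 109.1
```

Emit:
move_arm([
  [[0, 15, 0], [0, 0, 0], 1],
  [[0, 15, 0], [0, 0, 0], 1],
])

```text
clock: 17.15
tcp_pos: [0.4263, -0.1235, 0.0194]
orientation: [0.0, 0.999, -0.054, 0.0]
wrist_force: [0.4, -0.0, -4.0]
finger_gap: 0.016
grip_force: 109.3
```

Emit:
move_arm([
  [[0, -10, 0], [0, 0, 0], 1],
  [[0, -18, 0], [0, 0, 0], 1],
  [[0, -22, 0], [0, 0, 0], 1],
])

```text
clock: 17.52
tcp_pos: [0.4286, -0.1002, 0.0194]
orientation: [0.0, 0.999, -0.053, 0.0]
wrist_force: [0.3, -1.9, -4.6]
finger_gap: 0.0163
grip_force: 109.0
```

Emit:
move_arm([
  [[0, 15, 0], [0, 0, 0], 1],
  [[0, 15, 0], [0, 0, 0], 1],
])

```text
clock: 17.77
tcp_pos: [0.427, -0.1164, 0.0194]
orientation: [0.0, 0.999, -0.054, 0.0]
wrist_force: [-0.3, -0.3, -3.9]
finger_gap: 0.016
grip_force: 109.4
```

```bash
python3 - <<'E'
from h import *
p=chk()
E
```

```text
tcp holder [ -65.1 -174.9] face y~ -119.9 z 0.0194 F [-0.3 -0.3 -3.9]
hammer_face [ -17.7 -116.6] 0.03 0.96
wedge_butt [ -16.3 -101.8] 0.026 0.63
red n 8629 shoulder holder [-12.3 -67.1] -> butt y -107.1
```

Emit:
move_arm([
  [[0, -10, 0], [0, 0, 0], 1],
  [[0, -17, 0], [0, 0, 0], 1],
  [[0, -20, 0], [0, 0, 0], 1],
])

```text
clock: 18.4
tcp_pos: [0.4292, -0.0953, 0.0194]
orientation: [0.001, 0.999, -0.053, 0.0]
wrist_force: [0.8, -2.2, -3.2]
finger_gap: 0.016
grip_force: 109.1
```

Emit:
move_arm([
  [[0, 15, 0], [0, 0, 0], 1],
  [[0, 15, 0], [0, 0, 0], 1],
])

```text
clock: 18.65
tcp_pos: [0.4275, -0.1116, 0.0194]
orientation: [0.0, 0.999, -0.054, 0.0]
wrist_force: [-0.1, -0.2, -3.3]
finger_gap: 0.0157
grip_force: 109.4
```

Emit:
move_arm([
  [[0, -10, 0], [0, 0, 0], 1],
  [[0, -17, 0], [0, 0, 0], 1],
  [[0, -20, 0], [0, 0, 0], 1],
])

```text
clock: 19.02
tcp_pos: [0.4296, -0.0903, 0.0193]
orientation: [0.0, 0.999, -0.053, 0.0]
wrist_force: [-0.2, -2.0, -4.4]
finger_gap: 0.0159
grip_force: 109.1
```

Emit:
move_arm([
  [[0, 15, 0], [0, 0, 0], 1],
  [[0, 15, 0], [0, 0, 0], 1],
])

```text
clock: 19.27
tcp_pos: [0.428, -0.1066, 0.0194]
orientation: [0.0, 0.999, -0.054, 0.0]
wrist_force: [0.8, 0.8, -3.8]
finger_gap: 0.016
grip_force: 109.4
```

Emit:
move_arm([
  [[0, -10, 0], [0, 0, 0], 1],
  [[0, -16, 0], [0, 0, 0], 1],
  [[0, -19, 0], [0, 0, 0], 1],
])

```text
clock: 19.65
tcp_pos: [0.43, -0.0864, 0.0194]
orientation: [0.0, 0.999, -0.053, 0.0]
wrist_force: [0.3, -1.6, -3.7]
finger_gap: 0.0158
grip_force: 109.1
```

Emit:
move_arm([
  [[0, 15, 0], [0, 0, 0], 1],
  [[0, 15, 0], [0, 0, 0], 1],
])

```text
clock: 19.9
tcp_pos: [0.4285, -0.1026, 0.0194]
orientation: [0.0, 0.999, -0.054, 0.0]
wrist_force: [0.1, 0.1, -3.0]
finger_gap: 0.0164
grip_force: 109.4
```

Emit:
move_arm([
  [[0, -10, 0], [0, 0, 0], 1],
  [[0, -16, 0], [0, 0, 0], 1],
  [[0, -19, 0], [0, 0, 0], 1],
])

```text
clock: 20.27
tcp_pos: [0.4305, -0.0825, 0.0193]
orientation: [0.001, 0.999, -0.053, 0.0]
wrist_force: [1.3, -2.2, -3.9]
finger_gap: 0.0159
grip_force: 109.1
```

Emit:
move_arm([
  [[0, 15, 0], [0, 0, 0], 1],
  [[0, 15, 0], [0, 0, 0], 1],
])

```text
clock: 20.52
tcp_pos: [0.4289, -0.0986, 0.0194]
orientation: [0.0, 0.999, -0.054, 0.0]
wrist_force: [0.2, -0.8, -3.8]
finger_gap: 0.0158
grip_force: 109.4
```

```bash
python3 - <<'E'
from h import *
p=chk()
E
```

```text
tcp holder [ -65.1 -157. ] face y~ -102.0 z 0.0194 F [ 0.2 -0.8 -3.8]
hammer_face [-15.2 -98.3] 0.03 0.64
hammer_face [-13.1 -23.9] 0.016 0.43
wedge_butt [-12.  -85.3] 0.028 0.79
wedge_butt [-136.2 -153.6] 0.01 0.18
wedge_tip [-17.2 -98.2] 0.032 0.17
red n 8695 shoulder holder [ -9.7 -49.1] -> butt y -89.1
```

Emit:
move_arm([
  [[3, -9, 0], [0, 0, 0], 1],
  [[4, -15, 0], [0, 0, 0], 1],
  [[4, -18, 0], [0, 0, 0], 1],
])

```text
clock: 21.15
tcp_pos: [0.4349, -0.0805, 0.0194]
orientation: [0.001, 0.999, -0.053, 0.0]
wrist_force: [-3.1, -8.0, -3.1]
finger_gap: 0.0163
grip_force: 109.1
```

Emit:
move_arm([
  [[0, 15, 0], [0, 0, 0], 1],
  [[0, 15, 0], [0, 0, 0], 1],
])

```text
clock: 21.4
tcp_pos: [0.4331, -0.0959, 0.0193]
orientation: [-0.0, 0.999, -0.054, 0.0]
wrist_force: [-0.5, 0.6, -4.0]
finger_gap: 0.0159
grip_force: 109.5
```

Emit:
move_arm([
  [[0, -9, 0], [0, 0, 0], 1],
  [[0, -15, 0], [0, 0, 0], 1],
  [[0, -18, 0], [0, 0, 0], 1],
])

```text
clock: 21.78
tcp_pos: [0.4337, -0.0799, 0.0195]
orientation: [0.005, 0.998, -0.055, -0.001]
wrist_force: [-7.3, -18.5, 0.4]
finger_gap: 0.0156
grip_force: 109.5
```

Emit:
move_arm([
  [[0, 15, 0], [0, 0, 0], 1],
  [[0, 15, 0], [0, 0, 0], 1],
])

```text
clock: 22.02
tcp_pos: [0.4336, -0.0924, 0.0194]
orientation: [-0.0, 0.999, -0.054, 0.0]
wrist_force: [0.8, 0.6, -3.6]
finger_gap: 0.0158
grip_force: 109.9
```

Emit:
move_arm([
  [[0, -9, 0], [0, 0, 0], 1],
  [[0, -13, 0], [0, 0, 0], 1],
  [[0, -15.5, 0], [0, 0, 0], 1],
  [[0, -15.5, 0], [0, 0, 0], 1],
])

```text
clock: 22.52
tcp_pos: [0.4339, -0.08, 0.0196]
orientation: [0.005, 0.998, -0.055, -0.001]
wrist_force: [-6.6, -16.3, -1.4]
finger_gap: 0.016
grip_force: 109.9
```

Emit:
move_arm([
  [[0, 15, 0], [0, 0, 0], 1],
  [[0, 15, 0], [0, 0, 0], 1],
])

```text
clock: 22.78
tcp_pos: [0.4336, -0.0917, 0.0193]
orientation: [-0.0, 0.999, -0.054, 0.0]
wrist_force: [-0.0, -0.2, -4.1]
finger_gap: 0.0158
grip_force: 110.2
```

Emit:
move_arm([
  [[0, -9, 0], [0, 0, 0], 1],
  [[0, -13, 0], [0, 0, 0], 1],
  [[0, -15.5, 0], [0, 0, 0], 1],
  [[0, -15.5, 0], [0, 0, 0], 1],
])

```text
clock: 23.28
tcp_pos: [0.4339, -0.0799, 0.0196]
orientation: [0.005, 0.998, -0.055, -0.001]
wrist_force: [-7.4, -17.6, -2.2]
finger_gap: 0.0157
grip_force: 110.1
```

Emit:
move_arm([
  [[0, 20, 0], [0, 0, 0], 1],
  [[0, 40, 0], [0, 0, 0], 1],
  [[0, 40, 0], [0, 0, 0], 1],
])

```text
clock: 23.65
tcp_pos: [0.431, -0.116, 0.0193]
orientation: [-0.0, 0.999, -0.054, 0.0]
wrist_force: [-0.3, 0.7, -2.7]
finger_gap: 0.0158
grip_force: 110.5
```

```bash
python3 - <<'E'
from h import *
st(); p=chk()
E
```

```text
t 23.65 tcp [ 0.431  -0.116   0.0193] axes x [ 0.994 -0.108  0.   ] z [ 0.  0. -1.] gap 0.0158 F [-0.3  0.7 -2.7]
tcp holder [ -61.2 -174.1] face y~ -119.1 z 0.0193 F [-0.3  0.7 -2.7]
hammer_face [ -10.6 -116.7] 0.029 0.64
wedge_butt [-13.3 -84.1] 0.026 0.96
red n 9017 shoulder holder [ -9.2 -47.2] -> butt y -87.2
```

Emit:
move_arm([
  [[10, 45, -5], [0, 0, 0], 1],
  [[45, 85, -10], [0, 0, 0], 1],
  [[80, 101, -5], [0, 0, 0], 1],
  [[80, 101, 5], [0, 0, 0], 1],
  [[80, 101, 5], [0, 0, 0], 1],
])

```text
clock: 24.52
tcp_pos: [0.4977, -0.2232, 0.0128]
orientation: [-0.001, 0.999, -0.053, -0.002]
wrist_force: [-0.6, 0.3, -4.3]
finger_gap: 0.0159
grip_force: 110.5
```

Emit:
move_arm([
  [[0, 0, 4], [0, 0, 0], 1],
  [[0, 0, 8], [0, 0, 0], 1],
  [[0, 0, 10], [0, 0, 0], 1],
  [[0, 0, 10], [0, 0, 0], 1],
])

```text
clock: 25.02
tcp_pos: [0.4991, -0.2245, 0.0047]
orientation: [-0.0, 0.999, -0.054, -0.0]
wrist_force: [-1.4, 2.1, 2.0]
finger_gap: 0.0158
grip_force: 111.1
```

On the bench: the vertical wrist force has gone from -4 N to +2 N. I'll release the hammer and lift.

Emit:
move_arm([
  [[0, 0, 0], [0, 0, 0], 0.2],
  [[0, 0, 0], [0, 0, 0], -0.5],
  [[0, 0, 0], [0, 0, 0], -1],
  [[0, 0, 0], [0, 0, 0], -1],
  [[0, 0, 0], [0, 0, 0], -1],
])

```text
clock: 25.65
tcp_pos: [0.4995, -0.225, 0.0043]
orientation: [0.0, 0.999, -0.054, 0.0]
wrist_force: [0.8, 0.1, -0.2]
finger_gap: 0.0852
grip_force: 0.0
```

Emit:
move_arm([
  [[0, 0, -40], [0, 0, 0], -1],
  [[0, 0, -90], [0, 0, 0], -1],
  [[0, 0, -150], [0, 0, 0], -1],
  [[-20, -40, -200], [0, 0, 0], -1],
  [[-20, -40, -200], [0, 0, 0], -1],
])

```text
clock: 26.28
tcp_pos: [0.4849, -0.1823, 0.2085]
orientation: [0.001, 0.999, -0.053, 0.003]
wrist_force: [1.2, 0.0, -0.4]
finger_gap: 0.0853
grip_force: 0.0
```

```bash
python3 - <<'E'
from h import *
st(); p=chk(); find(p,['hammer','hammer_face','hammer_grip','whetstone','wedge']); save(p,'end.png')
E
```

```text
t 26.27 tcp [ 0.4849 -0.1823  0.2085] axes x [ 0.994 -0.105  0.006] z [ 0.006 -0.003 -1.   ] gap 0.0853 F [ 1.2  0.  -0.4]
tcp holder [  -0.5 -234.3] face y~ -179.3 z 0.2085 F [ 1.2  0.  -0.4]
hammer_face [  64.9 -219. ] 0.014 0.56
hammer_face [17.6  0.2] 0.013 0.48
wedge_butt [-12.1 -82.2] 0.028 0.95
wedge_butt [-216.9   21.8] 0.012 0.87
wedge_tip [-152.4  122.5] 0.013 0.86
wedge_tip [-5.9 35.5] 0.022 0.65
red n 1285 shoulder holder [ -9.1 -48.1] -> butt y -88.1
hammer [ 0.4288 -0.2172 -0.0043] 0.9 [354. 211.]
hammer_face [ 0.5516 -0.1741  0.0143] 0.56 [307. 112.]
hammer_face [0.5278 0.0489 0.0131] 0.48 [109. 156.]
hammer_grip [0.5363 0.0463 0.0105] 0.7 [110. 148.]
hammer_grip [ 0.498  -0.2306  0.0136] 0.6 [364. 157.]
whetstone [0.529  0.0499 0.0113] 0.67 [109. 155.]
wedge [0.4949 0.0307 0.0136] 0.81 [134. 183.]
wedge [3.381e-01 1.441e-01 2.000e-04] 0.64 [ 92. 301.]
```

View pics/end.png

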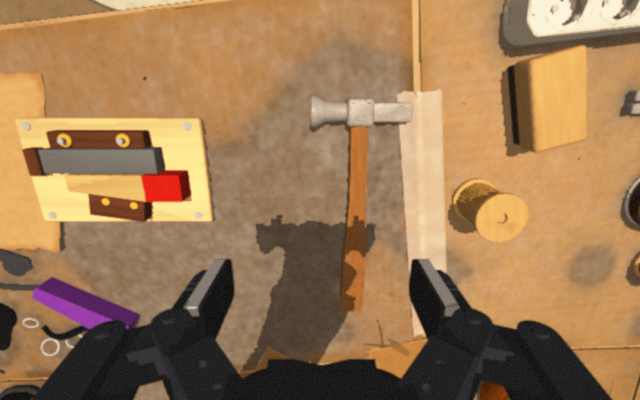

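The picture shows the stone (100,160) against the far fence, the wedge driven home with its red head at (165,187), and the hammer flat and clear at (357,200). The spool (490,210) and the brush (548,100) have not moved.

```bash
python3 -c "
from workcell import env
print(env.hand_in())"
```

```text
the job is handed in; nothing more can be done
None
```

I handed the job in: the wedge stopped moving under the last three taps (about 18–20 N at the wrist), the stone is against the far fence, and the hammer lies flat clear of the holder, though the hand-in returned no verdict and the clamping force on the stone was not measured directly.

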